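Prime the grease pump and hold a bearing block in the greasing dock

ROBOT

A 6-joint arm with a two-finger parallel gripper is mounted at the origin on a cart in front of the work surface, level with it; the furniture and walls round the work are solid. World frame = base frame: x ahead of the robot, y to its left, z up, the work surface at z = 0. Lengths are in m, angles in rad, forces in N, time in s.
With the tool pointing down it reaches from about 0.225 to 0.725 m from the base axis. Payload 3.1 kg.
Tool frame: the origin (TCP) lies midway between the tips of the shut fingers; the grasp point (between the pads) lies 19 mm behind it; x points along the fingers, y is the direction in which the jaws open and shut, and the axes are right-handed (so a half turn about x gives the same grasp; the last joint's range is limited). The gripper opens to 85 mm and grips with 20 to 120 N. Pads are 22 mm wide; open, the fingers measure 114 mm over their backs; the gripper's body (76 mm by 85 mm) begins 54 mm behind the grasp point. The pads swing forward as they close: fully open they stand 13 mm farther back than shut.
Start: joints at [1.221, 0.048, 0.099, 1.622, 0, 1.443], TCP at [0.116, 0.512, 0.2] pointing down, gripper open.
Joint ranges: [-2.91, 2.91], [-0.99, 1.94], [-1.21, 1.42], [-2.12, 2.29], [-1.49, 1.47], [-3.14, 3.14]. Speed limits (rad/s): [2.79, 2.79, 3.14, 3.14, 3.14, 3.14].

INTERFACE

Orientations are given as a rotation vector (axis times angle).
In Python, from bench import bot gives the robot as it stands. Calls block until the motion is done:
- bot.goto(position, orientation): joint-space move of the TCP to a pose.
- bot.servo_line(position, frame=None, max_speed=0.15, stop_force=None): straight line of the TCP; frame=None keeps the orientation; max_speed is the mean speed in m/s. With stop_force (N) it stops when the force on the tool has changed by that much, and returns True; else False.
- bot.move_joints(angles): joint-space move.
- bot.let_go() and bot.clamp(newtons=None): open the fingers fully, or close them until they stop; newtons is the grip in N (None keeps the last).
- bot.hold(seconds).
- bot.inverse_kinematics(position, orientation): joint angles nearest the present ones, or None.
- bot.get_image(name): name is "side" or "top" or "wrist"; returns a dict with "img" (400x640x3 uint8, red, green, blue), "z_map" (400x640 float32, m along the optical axis (not along the pixel's ray), 0 where there is no reading), "intrinsics" (3x3 intrinsics, pixels), "rvec" (rotation vector, rad) and "tvec" (3), from world to camera coordinates, as OpenCV has them. Camera axes: x right, y down, z forward; pixel columns grow to the right and rows downward; lengths in m; the calibration is good to about 2 mm. The wrist camera is an equidistant fisheye: a pixel r from the principal point sees the ray r / f radians off the axis. A picture is of the moment at which its call begins.
A pose or a line that the arm cannot do raises bot.IKError and nothing moves.
- bot.hand_in(): hands the job in, once; it reports no verdict.
Readings, each from a call of its own:
- bot.read_clock(): time.
- bot.read_qpos(): joint angles.
- bot.read_qd(): joint speeds.
- bot.read_tau(): joint torques, N m.
- bot.read_position(): TCP position.
- bot.read_orientation(): TCP orientation.
- bot.read_force(): force on the tool from outside, world axes, zero at the start.
- bot.read_ft_torque(): the same for the moment, N m.
- bot.read_width(): opening from 0.0 (shut) to 1.0 (fully open).
Only numpy, scipy, OpenCV 4.12 (cv2) and the standard library are available. Lean on these libraries where they do the work, as an engineer would, in place of code of your own. Each camera call takes 0.05 s, during which the arm holds its last target.

TASK

Prime the greasing station by pressing its sprung hand lever all the way down and letting it come all the way back up, at least three times. Then take the drum bearing block and press it flat on the station's plate into the corner of the two fences, its long side against the far fence and its short-foot end (the end with the grease port) against the side fence next to the pump, touching both at once. Finish while still holding it pressed firmly into the corner with the fingers, and leave the spare gear, the bearing and the bolt where they lie.

Things in the scene. Friction and masses are not known exactly. Their poses are not given: they have to be found in the camera images.
- station: Greasing station fixed on the counter: grey plate 90 (x) x 340 (y) x 10 mm. Origin: centre of its underside; its x points away from the robot, y left, z up. On its left half (y about +120 mm) a lever pump, to 131 mm high; on its right half the corner dock of two low fences, open to the robot and to the right. A thin copper pipe, at most 34 mm high, joins pump and side fence.
- dock_corner (a point): The inside corner of the dock, where the inner faces of the two fences meet the top of the plate (10 mm above the counter); axes as the station's. The dock's floor lies on its -x, -y side: 75 mm of plate towards the robot and 125 mm to the right.
- fence_far: Steel fence bar along the far edge of the dock, 14 mm thick, 118 mm long, 12 mm high above the plate (top 22 mm above the counter); its inner face looks to the station's -x, through dock_corner. Plate and fences are oily and slippery (friction about 0.2). Its origin is the station's origin.
- fence_side: Steel fence bar on the pump's side of the dock, 14 mm thick, 84 mm long, 12 mm high above the plate; its inner face looks to the station's -y, through dock_corner. Its origin is the station's origin.
- pump (a joint): Angle of the pump's hand lever, rad: 0 at rest (sprung up), 0.75 at its lower stop. It springs back up by itself within about half a second when let go. Pressed at the paddle it takes about 4 N to start and 10 N at the stop.
- paddle (a point): Centre of the top of the lever's black paddle (50 x 60 x 10 mm) at the lever's robot-side end; moves with it. Pivot: 140 mm away on the station's +x side, 115 mm above the counter. Paddle top about 179 mm high at rest (its robot-side end the higher, sloping 0.42 rad), 77 mm at the stop; it comes down almost straight (15 mm sideways at most). Press it from above with shut fingers.
- block: Loose bare aluminium bearing block, 0.3 to 0.45 kg. Flange 48 (x) x 90 (y) x 16 mm, on it a housing 36 (x) x 44 (y) mm, 66 mm high in all, nearer the +y end: short foot 16 mm long at +y, long foot 30 mm at -y. Grease port in the +y end face. Origin: centre of the underside. In place its axes are parallel to the station's; it starts within 0.8 rad of that.
- housing (a point): Middle of the block's housing, 7 mm to +y of the block's origin and 40 mm above its underside. The housing has flat upright sides from 16 to 44 mm height, then a half-round top (radius 22 mm, axis along x). Grip it here from above by its two flat faces across the block's y axis, 44 mm apart.
- block_corner (a point): The lower corner of the block's flange at its own +x, +y (24 mm, 45 mm from its origin): the corner that goes into dock_corner.
- gear: Spare brass gear, 48 mm across, 16 mm high, lying on the counter; leave it. Origin: centre of its underside.
- bearing: Loose ball bearing, 35 mm across, 11 mm high, lying on the counter; leave it. Origin: centre of its underside.
- bolt: Hexagon bolt, 53 mm long (y), 18 mm over the head, lying on the counter; leave it. Beyond and to the right of it stands the roaster: its tray handles jut out towards the robot 210 to 240 mm above the counter, its trays rise to 260 mm; pass over or in front of them. Origin: centre of its underside.

How it is judged:
On the way, in this order (a step that is already met when the one before it is completed fails the run):
1. first stroke: lever pressed down to its stop (over 0.66 of 0.75 rad) (value of joint pump above 0.66 rad), for 0.05 s.
2. first stroke: lever let back up (under 0.1 rad) (value of joint pump below 0.1 rad), for 0.05 s.
3. second stroke: lever pressed down to its stop (over 0.66 of 0.75 rad) (value of joint pump above 0.66 rad), for 0.05 s.
4. second stroke: lever let back up (under 0.1 rad) (value of joint pump below 0.1 rad), for 0.05 s.
5. third stroke: lever pressed down to its stop (over 0.66 of 0.75 rad) (value of joint pump above 0.66 rad), for 0.05 s.
6. third stroke: lever let back up (under 0.1 rad) (value of joint pump below 0.1 rad), for 0.05 s.
7. the bearing block lies in the corner, pressed against both fences (contact force between block and fence_far above 2 N and contact force between block and fence_side above 2 N and x of block_corner in the frame of dock_corner between -0.003 and 0.003 m and y of block_corner in the frame of dock_corner between -0.003 and 0.003 m and z of block_corner in the frame of dock_corner between -0.003 and 0.004 m and angle between the y axis of block and the y axis of station, either way round below 0.04 rad), for 0.2 s.
At the end, for the whole second after the job is handed in: Block corner within 3 mm of the dock corner (height -3 to +4 mm), square within 0.04 rad, upright within 0.05 rad, at rest, pressing each fence with over 2 N, fingers pressing it with over 1 N; lever up (under 0.1 rad) (all of step 7 and contact force between the fingers and block above 1 N and angle between block's own z axis and vertical below 0.05 rad and linear speed of block below 0.01 m/s and value of joint pump below 0.1 rad); the arm keeps its last pose, push and grip.
It fails at once if the gear was pushed away (over 3 cm) (distance of gear from where it was at the start of the episode above 0.03 m).
It fails at once if the bearing was pushed away (over 3 cm) (distance of bearing from where it was at the start of the episode above 0.03 m).
It fails at once if the bolt was pushed away (over 3 cm) (distance of bolt from where it was at the start of the episode above 0.03 m).
It also fails if it takes over 72 s, if anything falls off the work surface, if the arm or the gripper's body presses on something with over 40 N, if the wrist force passes 120 N, or if a joint passes its speed limit or range.

## Working session

There is one attempt and no reset: what is moved stays moved. The work goes in short steps, each a Python script; the robot and the scene stay as the last script left them, time stands still between calls to the robot, and variables do not carry over. Pictures are saved under pics/ and viewed, and the job is handed in when it is done.

```bash
ls; mkdir -p pics; cat > h.py <<'E'
import numpy as np, cv2
from bench import bot
def cam(n):
    d=bot.get_image(n); return d
def pts(d):
    K=d["intrinsics"];R=cv2.Rodrigues(np.array(d["rvec"],float))[0];t=np.array(d["tvec"]).reshape(3)
    z=d["z_map"];v,u=np.mgrid[:z.shape[0],:z.shape[1]]
    P=np.stack([(u-K[0,2])/K[0,0]*z,(v-K[1,2])/K[1,1]*z,z],-1)
    W=(P-t)@R; W[z==0]=np.nan
    return W
E
python3 - <<'E'
from h import *
print(bot.read_clock(),bot.read_position(),bot.read_orientation(),bot.read_force())
for n in("side","top","wrist"):
    d=cam(n);cv2.imwrite(f"pics/{n}0.png",d["img"][...,::-1]);np.savez(f"{n}0.npz",**d)
    print(n,d["intrinsics"],d["rvec"],d["tvec"])
E
```

```text
pics
0.0 [0.11526612 0.51148181 0.19910506] [ 0.1723357   1.56433226 -0.17593569] [-0.3836594  -0.01330468 -0.59346473]
side [[373.89738081   0.         320.32283438]
 [  0.         373.89738081 201.29027309]
 [  0.           0.           1.        ]] [ 1.98519472 -0.3455384   0.25017198] [-0.48390383  0.22145276  0.84758886]
top [[449.22276933   0.         321.99692959]
 [  0.         449.22276933 201.24875171]
 [  0.           0.           1.        ]] [ 2.11176194 -2.13738837  0.16151385] [0.09297244 0.56852839 1.16632615]
wrist [[309.70691629   0.         317.49224106]
 [  0.         309.70691629 198.76908278]
 [  0.           0.           1.        ]] [-2.27951674 -1.82488481 -0.24383892] [-0.52416849 -0.03486835  0.37891986]
```

View pics/side0.png

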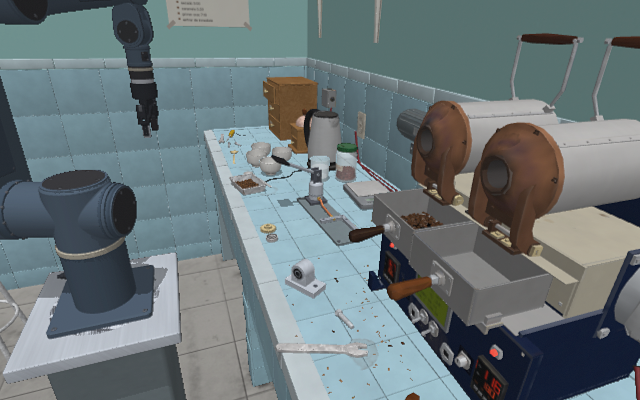

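View pics/top0.png

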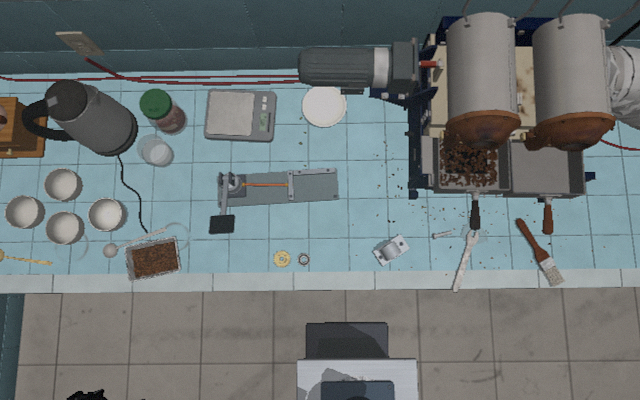

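The top view shows the plate at about (218-340, 168-206), the black paddle at (222,224), the block at (391,249), the gear at (282,259), the bearing at (304,259) and the bolt at (442,235). Next I'll measure.

```bash
python3 - <<'E'
import numpy as np,cv2
import sys
from h import pts
d=dict(np.load("top0.npz"));W=pts(d);im=d["img"][...,::-1]
cv2.imwrite("pics/topzA.png",cv2.resize(im[150:280,200:350],None,fx=5,fy=4.5,interpolation=cv2.INTER_CUBIC))
cv2.imwrite("pics/topzB.png",cv2.resize(im[210:280,350:460],None,fx=7,fy=7,interpolation=cv2.INTER_CUBIC))
for n,(u,v) in dict(counter=(360,220),plate=(320,190),paddle=(222,224),gear=(277,259),bearing=(304,263),bolt=(442,235),block=(391,249)).items(): print(n,W[v,u].round(4))
z=W[...,2]
hm=np.clip(z*1500,0,255); hm=np.nan_to_num(hm).astype(np.uint8)
cv2.imwrite("pics/hmA.png",cv2.resize(hm[150:280,200:350],None,fx=5,fy=4.5,interpolation=0))
cv2.imwrite("pics/hmB.png",cv2.resize(hm[210:280,350:460]*2,None,fx=7,fy=7,interpolation=0))
E
```

```text
counter [ 0.5236 -0.0187 -0.0014]
plate [0.6085 0.0921 0.0099]
paddle [0.495  0.3243 0.1806]
gear [0.4174 0.2114 0.0131]
bearing [0.4057 0.1375 0.0134]
bolt [ 0.4777 -0.2412  0.0118]
block [ 0.4376 -0.0929  0.0678]
```

View pics/topzA.png

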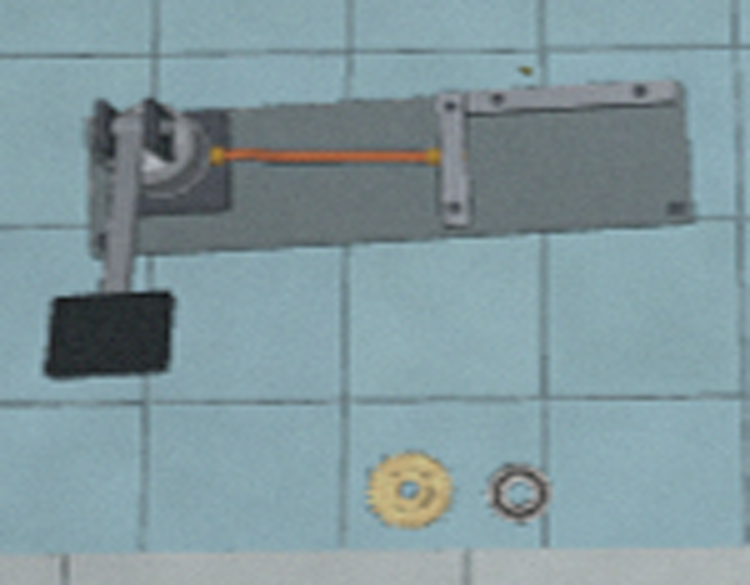

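View pics/topzB.png

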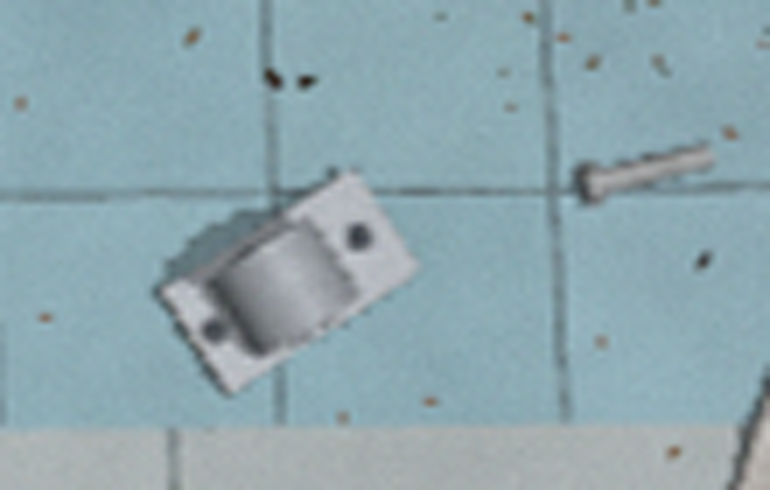

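View pics/hmB.png

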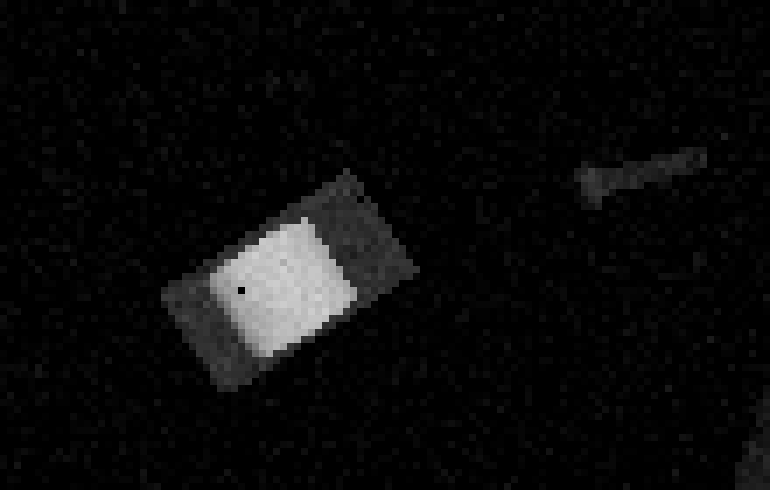

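View pics/hmA.png

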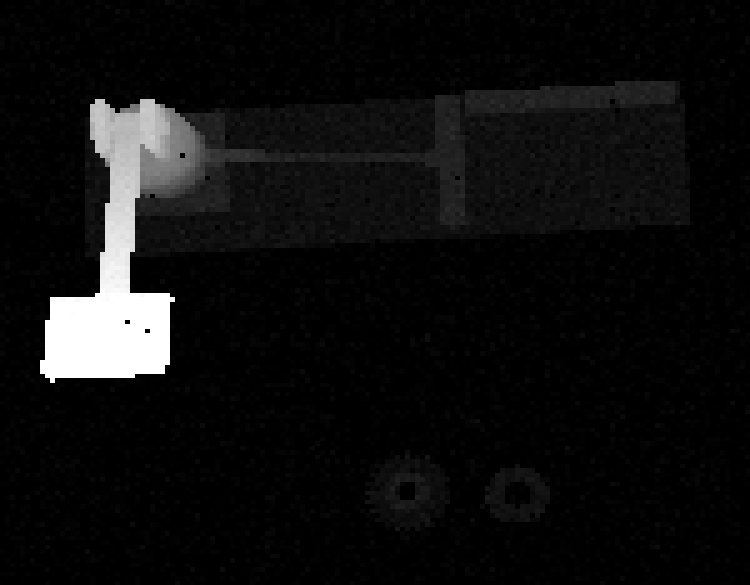

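```bash
cat > meas.py <<'E'
import numpy as np,cv2
def comp(W,box,zlo,zhi):
    x,y,z=W[...,0],W[...,1],W[...,2]
    m=(x>box[0])&(x<box[1])&(y>box[2])&(y<box[3])&(z>zlo)&(z<zhi)
    n,l,s,c=cv2.connectedComponentsWithStats(m.astype(np.uint8),connectivity=8)
    return l==1+np.argmax(s[1:,4])
def rect(W,m):
    (cx,cy),(a,b),ang=cv2.minAreaRect((W[m][:,:2]*1000).astype(np.float32))
    bp=cv2.boxPoints(((cx,cy),(a,b),ang))
    e=bp[1]-bp[0];f=bp[2]-bp[1]
    L=e if np.linalg.norm(e)>np.linalg.norm(f) else f
    if L[1]<0:L=-L
    yaw=np.arctan2(-L[0],L[1])
    return np.array([cx,cy])/1000,sorted([a,b]),yaw
E
python3 - <<'E'
import numpy as np,cv2
from h import pts
from meas import *
d=dict(np.load("top0.npz"));W=pts(d)
m=comp(W,(.5,.75,0,.4),.005,.03);print("station",rect(W,m))
mf=comp(W,(.5,.75,0,.4),.017,.03);print("fence",rect(W,mf))
m=comp(W,(.4,.75,.2,.45),.15,.25);P=W[m];k=P[:,0]<.53;print("paddle/lever",rect(W,m))
P=P[P[:,0]<np.min(P[:,0])+.046];print(P.mean(0),P.min(0),P.max(0))
m=comp(W,(.35,.55,-.2,0),.009,.1);print("block",rect(W,m))
m=comp(W,(.35,.55,-.2,0),.03,.1);print("housing",rect(W,m))
s=dict(np.load("side0.npz"));V=pts(s)
m=comp(V,(.35,.55,-.2,0),.009,.1);print("block side",rect(V,m),V[m].max(0))
m=comp(V,(.4,.55,.2,.45),.15,.25);print(V[m].mean(0),V[m].min(0),V[m].max(0))
for t in ((.35,.5,.18,.25),(.35,.5,.1,.165),(.4,.55,-.3,-.17)):
  m=comp(W,t,.006,.1);print(rect(W,m))
# station line fits: fences inner faces in side cloud
E
```

```text
station (array([0.62026794, 0.20128174]), [96.18712615966797, 315.46142578125], np.float32(0.056765098))
fence (array([0.60951184, 0.20078   ]), [78.28062438964844, 93.72697448730469], np.float32(0.4557958))
paddle/lever (array([0.51684509, 0.32875375]), [60.139427185058594, 89.85411834716797], np.float32(-1.5143932))
[0.49394796 0.32697131 0.18109795] [0.47133131 0.29667991 0.16450628] [0.51659694 0.35813152 0.1933867 ]
block (array([ 0.43839587, -0.09874611]), [48.09300994873047, 90.22931671142578], np.float32(0.55643386))
housing (array([ 0.43450204, -0.09263448]), [39.01713180541992, 43.472206115722656], np.float32(0.5693646))
block side (array([ 0.4379769 , -0.10392659]), [49.45210266113281, 90.49137878417969], np.float32(0.5634809)) [ 0.48033754 -0.0678949   0.06800717]
[0.50038114 0.31307325 0.17585775] [0.47104279 0.28949252 0.15025917] [0.54817715 0.35102957 0.19011034]
(array([0.41881061, 0.20225613]), [41.47664260864258, 46.47554397583008], np.float32(-1.5615376))
(array([0.41534521, 0.1403364 ]), [33.41520690917969, 33.55290222167969], np.float32(-0.32815966))
(array([ 0.48135818, -0.23997339]), [17.19730567932129, 51.306480407714844], np.float32(0.28764224))
```

```bash
python3 - <<'E'
import numpy as np,cv2
d=dict(np.load("side0.npz"));im=d["img"][...,::-1]
cv2.imwrite("pics/sidezA.png",cv2.resize(im[120:300,230:400],None,fx=4,fy=3.3,interpolation=cv2.INTER_CUBIC))
E
```

```text
(no output)
```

View pics/sidezA.png

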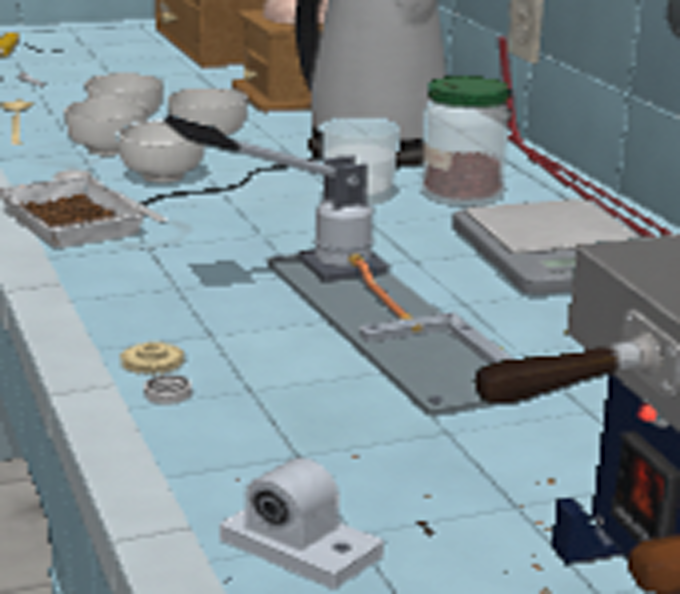

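```bash
python3 - <<'E'
import numpy as np,cv2
from h import pts
from meas import *
for nm in("top0","side0"):
    d=dict(np.load(nm+".npz"));W=pts(d)
    x,y,z=W[...,0],W[...,1],W[...,2]
    m=comp(W,(.5,.75,0.0,.45),.0055,.03)
    print(nm,m.sum(),W[m].min(0),W[m].max(0))
    yw=.057;R=np.array([[np.cos(yw),-np.sin(yw)],[np.sin(yw),np.cos(yw)]])
    P=W[m];S=P[:,:2]@R
    print(S.min(0),S.max(0))
    # near edge line: for bins of s_y, min s_x
    b=np.arange(S[:,1].min(),S[:,1].max(),.01)
    for i in b: 
        k=(S[:,1]>=i)&(S[:,1]<i+.01)
        if k.sum(): print(round(i,3),S[k,0].min().round(4),S[k,0].max().round(4),end=' | ')
    print()
    f=(z>.0175)&(z<.027)&m
    F=W[f][:,:2]@R
    print("fence pts",len(F)); 
    for i in np.arange(.02,.2,.01):
        k=(F[:,1]>=i)&(F[:,1]<i+.01)
        if k.sum(): print(round(i,3),F[k,0].min().round(4),F[k,0].max().round(4),k.sum(),end=' | ')
    print()
E
```

```text
top0 3164 [0.56610182 0.04393207 0.00550614] [0.67548135 0.35622857 0.02979415]
[0.58259902 0.00788749] [0.67880055 0.32335991]
0.008 0.5826 0.6724 | 0.018 0.5844 0.6712 | 0.028 0.5846 0.6785 | 0.038 0.5834 0.672 | 0.048 0.5837 0.67 | 0.058 0.5828 0.6717 | 0.068 0.5844 0.6719 | 0.078 0.5836 0.6788 | 0.088 0.5831 0.6697 | 0.098 0.5845 0.6712 | 0.108 0.5849 0.672 | 0.118 0.5852 0.6724 | 0.128 0.5838 0.6734 | 0.138 0.585 0.6711 | 0.148 0.5847 0.6719 | 0.158 0.5856 0.6765 | 0.168 0.5847 0.6737 | 0.178 0.5847 0.6739 | 0.188 0.5848 0.6723 | 0.198 0.5853 0.6725 | 0.208 0.5843 0.673 | 0.218 0.5846 0.6745 | 0.228 0.5852 0.6752 | 0.238 0.5848 0.6761 | 0.248 0.5861 0.6731 | 0.258 0.585 0.6745 | 0.268 0.5844 0.6753 | 0.278 0.5858 0.6695 | 0.288 0.5859 0.6705 | 0.298 0.5849 0.6173 | 0.308 0.585 0.62 | 0.318 0.5853 0.6088 | 
fence pts 555
0.02 0.6591 0.6712 16 | 0.03 0.6586 0.6725 21 | 0.04 0.6583 0.672 13 | 0.05 0.6583 0.67 19 | 0.06 0.6588 0.6719 16 | 0.07 0.6594 0.6726 19 | 0.08 0.66 0.6726 15 | 0.09 0.6579 0.6707 12 | 0.1 0.6594 0.6712 18 | 0.11 0.6597 0.672 14 | 0.12 0.6531 0.6734 22 | 0.13 0
[... 732 characters left out ...]
43 0.6725 | 0.212 0.5848 0.672 | 0.222 0.584 0.6719 | 0.232 0.5846 0.6737 | 0.242 0.5843 0.6714 | 0.252 0.5846 0.6733 | 0.262 0.5862 0.676 | 0.272 0.5841 0.6645 | 0.282 0.5855 0.6712 | 0.292 0.5853 0.6707 | 0.302 0.5845 0.6162 | 0.312 0.5851 0.6193 | 0.322 0.5837 0.6079 | 0.332 0.5872 0.615 | 0.342 0.6037 0.6121 | 
fence pts 283
0.04 0.6565 0.6701 5 | 0.05 0.6604 0.6714 7 | 0.06 0.6569 0.6714 9 | 0.07 0.6576 0.6725 11 | 0.08 0.658 0.6697 9 | 0.09 0.6576 0.6714 8 | 0.1 0.6582 0.6713 8 | 0.11 0.6579 0.6714 10 | 0.12 0.5981 0.6728 21 | 0.13 0.5874 0.6719 55 | 0.14 0.5895 0.6635 20 | 0.15 0.6317 0.6356 3 | 0.16 0.6299 0.634 5 | 0.17 0.6315 0.6382 4 | 0.18 0.6379 0.6379 1 | 0.19 0.6336 0.6369 4 |
```

Measured so far:
- Station yaw is about 0.05.
- The dock corner is near S-frame (0.658, 0.13).
- The paddle top is at (0.494, 0.327, 0.181).
- The block is at (0.438, -0.10) with yaw 0.557.

Next are the pump strokes.

```bash
cat >> h.py <<'E'
from scipy.spatial.transform import Rotation as Ro
def ori(yaw,flip=False):
    y=np.array([-np.sin(yaw),np.cos(yaw),0]); 
    if flip:y=-y
    x=np.array([0,0,-1.]);R=np.column_stack([x,y,np.cross(x,y)])
    return Ro.from_matrix(R).as_rotvec()
def st(s=""): print(s,round(bot.read_clock(),2),np.round(bot.read_position(),4),np.round(bot.read_force(),2))
E
python3 - <<'E'
from h import *
for f in(0,1):
  for p,y in(((.487,.326,.26),.05),((.434,-.0925,.25),.557),((.434,-.0925,.016),.557),((.62,.08,.03),.05)): print(f,bot.inverse_kinematics(p,ori(y,f)))
R=Ro.from_rotvec(bot.read_orientation()).as_matrix();print(R.round(3))
bot.clamp(30)
p=bot.read_position();bot.servo_line([p[0],p[1],.26],max_speed=.2)
bot.goto([.487,.326,.26],ori(.05))
st("above")
bot.servo_line([.487,.326,.205],max_speed=.15);st()
print(bot.servo_line([.487,.326,.12],max_speed=.1,stop_force=18));st("mid")
d=cam("side");cv2.imwrite("pics/s1.png",cv2.resize(d["img"][80:280,200:400,::-1],None,fx=3,fy=3))
E
```

```text
0 [0.47549056 0.23908974 0.43171267 1.76341926 0.         0.42549056]
0 [-0.36132987 -0.1431564   0.01477928  1.72873201  0.         -0.91832987]
0 [-0.36132987 -0.12330067 -0.43588133  1.25821567  0.         -0.91832987]
0 [ 0.02110187  0.33413395  0.08786761  1.32452998  0.         -0.02889813]
1 [ 4.75490564e-01  2.39089738e-01  4.31712671e-01  1.76341926e+00
 -4.44089210e-16 -2.71610209e+00]
1 [-3.61329865e-01 -1.43156401e-01  1.47792808e-02  1.72873201e+00
  4.44089210e-16  2.22326279e+00]
1 [-3.61329865e-01 -1.23300675e-01 -4.35881327e-01  1.25821567e+00
  4.44089210e-16  2.22326279e+00]
1 [ 2.11018710e-02  3.34133953e-01  8.78676056e-02  1.32452998e+00
 -4.44089210e-16  3.11269452e+00]
[[-0.001  0.22   0.976]
 [-0.002  0.976 -0.22 ]
 [-1.    -0.002 -0.   ]]
above 2.9 [0.4862 0.3267 0.2598] [ 0.05  0.9  -0.09]
 3.42 [0.4863 0.3266 0.2053] [-0.08 -0.4   0.13]
False
mid 4.42 [0.4874 0.3261 0.1212] [-2.07 -0.75  4.65]
```

View pics/s1.png

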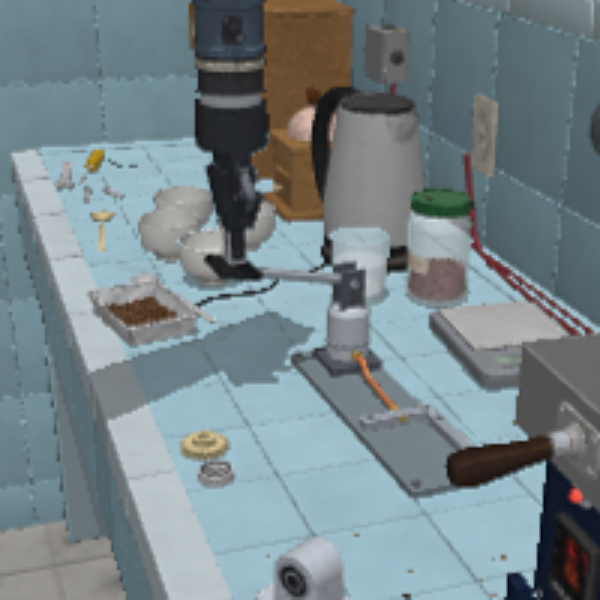

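The finger is on the paddle at about (232,265) and the lever is near level. Now I'll finish the strokes.

```bash
python3 - <<'E'
from h import *
for i in range(3):
    print(bot.servo_line([.487,.326,.068],max_speed=.1,stop_force=14));bot.hold(.15);st("down")
    if i==0:
        d=cam("side");cv2.imwrite("pics/s2.png",cv2.resize(d["img"][80:280,200:400,::-1],None,fx=3,fy=3))
    bot.servo_line([.487,.326,.21],max_speed=.2);bot.hold(.6);st("up")
d=cam("side");cv2.imwrite("pics/s3.png",cv2.resize(d["img"][80:280,200:400,::-1],None,fx=3,fy=3))
E
```

```text
False
down 5.28 [0.4887 0.327  0.0705] [-1.71  0.34  7.73]
up 6.79 [0.487 0.326 0.21 ] [-0.29  0.66  0.72]
False
down 8.51 [0.4857 0.3261 0.0687] [-4.71 -1.84  6.93]
up 9.97 [0.487 0.326 0.21 ] [-0.84  0.12  0.3 ]
False
down 11.68 [0.4856 0.3261 0.0687] [-4.74  0.08  6.92]
up 13.14 [0.487 0.326 0.21 ] [0.37 0.04 0.72]
```

View pics/s2.png

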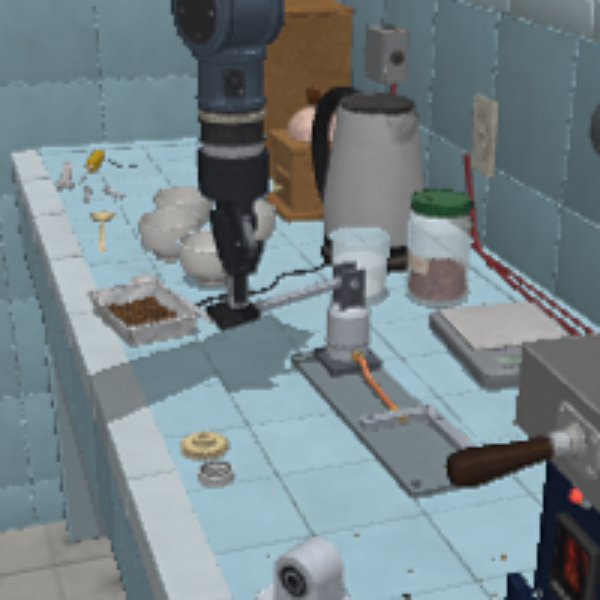

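View pics/s3.png

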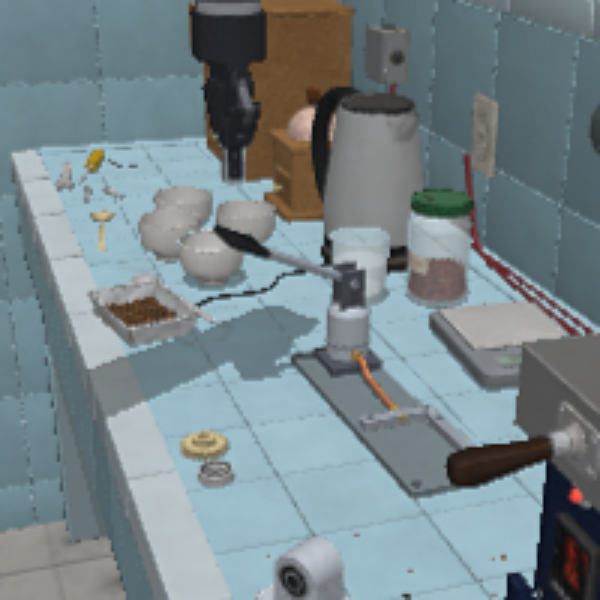

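Three strokes reached a tool height of 0.069 m and the lever came back up each time. No stop spike showed in the force, so I'll find the stop with a deeper stroke. Extra strokes do no harm.

```bash
python3 - <<'E'
from h import *
bot.servo_line([.487,.326,.085],max_speed=.12);st()
d=cam("side");W=pts(d);np.savez("deep0.npz",**d)
print(bot.servo_line([.487,.326,.054],max_speed=.05,stop_force=10));st("stop")
d=cam("side");np.savez("deep1.npz",**d)
V=pts(d)
from meas import comp
for Q in(W,V):
    dark=(d["img"].max(-1)<70)
    m=(Q[...,0]>.45)&(Q[...,0]<.53)&(Q[...,1]>.27)&(Q[...,1]<.38)&(Q[...,2]>.04)&(Q[...,2]<.12)&dark
    P=Q[m];print(len(P),P.min(0),P.max(0))
    h,e=np.histogram(P[:,2],8);print(h,e.round(3))
E
```

```text
14.38 [0.4844 0.326  0.0851] [-4.62 -1.14  7.15]
False
stop 15.2 [0.4882 0.3264 0.0562] [-1.38 -1.12  8.24]
31 [0.45845194 0.29178636 0.10849143] [0.50785723 0.33319209 0.11969573]
[3 1 1 2 7 8 3 6] [0.108 0.11  0.111 0.113 0.114 0.115 0.117 0.118 0.12 ]
131 [0.46223747 0.28708146 0.07311757] [0.50960605 0.34840884 0.11932488]
[17 48 34  5  7  5  7  8] [0.073 0.079 0.085 0.09  0.096 0.102 0.108 0.114 0.119]
```

```bash
python3 - <<'E'
from h import *
print(bot.read_width());st()
d=dict(np.load("deep1.npz"));V=pts(d);im=d["img"]
cv2.imwrite("pics/s4.png",cv2.resize(im[120:210,240:340,::-1],None,fx=7,fy=6,interpolation=cv2.INTER_CUBIC))
d0=dict(np.load("deep0.npz"));V0=pts(d0)
cv2.imwrite("pics/s5.png",cv2.resize(d0["img"][120:210,240:340,::-1],None,fx=7,fy=6,interpolation=cv2.INTER_CUBIC))
E
```

```text
0.000491388277993813
 15.25 [0.4882 0.3264 0.0563] [-1.11 -0.82  8.75]
```

View pics/s4.png

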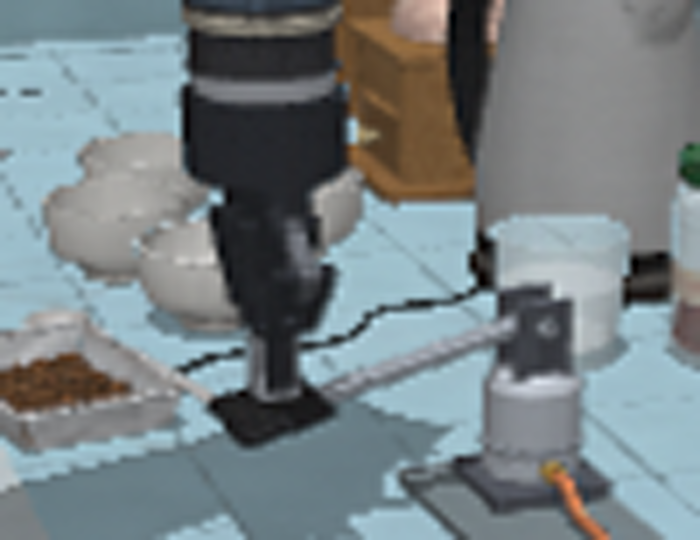

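View pics/s5.png

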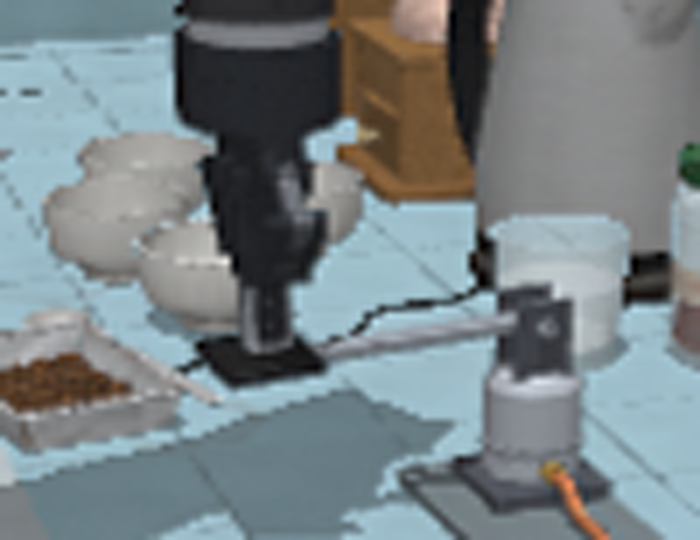

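The lever is close to its lower stop but may not have reached it. The paddle cloud reads about 0.081 at centre, so the paddle sits higher than the TCP reading suggests. I'll go deeper until I feel the stop, and check the tool height.

```bash
python3 - <<'E'
from h import *
r=bot.servo_line([.487,.326,.035],max_speed=.04,stop_force=12);st(f"stop {r}")
bot.hold(.2);st()
d=cam("side");np.savez("deep2.npz",**d);V=pts(d)
dark=(d["img"].max(-1)<70)
m=(V[...,0]>.45)&(V[...,0]<.53)&(V[...,1]>.27)&(V[...,1]<.38)&(V[...,2]>.03)&(V[...,2]<.3)&dark
P=V[m];h,e=np.histogram(P[:,2],20,(.05,.15));print(h,e.round(3))
for lo in np.arange(.05,.16,.01):
    k=(P[:,2]>lo)&(P[:,2]<lo+.01)
    if k.any(): print(lo.round(3),P[k].mean(0).round(4),P[k].min(0).round(3),P[k].max(0).round(3))
cv2.imwrite("pics/s6.png",cv2.resize(d["img"][120:210,240:340,::-1],None,fx=7,fy=6,interpolation=cv2.INTER_CUBIC))
E
```

```text
stop True 15.59 [0.4899 0.3265 0.0501] [-2.69 -2.    8.46]
 15.79 [0.4899 0.3265 0.05  ] [-2.68 -1.31  9.18]
[ 0  0  0  9 35 34 23  6  5  7  5  5  5  6  4  9 13 16 11 19] [0.05  0.055 0.06  0.065 0.07  0.075 0.08  0.085 0.09  0.095 0.1   0.105
 0.11  0.115 0.12  0.125 0.13  0.135 0.14  0.145 0.15 ]
0.06 [0.4689 0.3104 0.0686] [0.464 0.293 0.067] [0.477 0.347 0.07 ]
0.07 [0.4804 0.3137 0.075 ] [0.464 0.293 0.07 ] [0.504 0.346 0.08 ]
0.08 [0.5005 0.3085 0.0832] [0.48  0.293 0.08 ] [0.511 0.327 0.09 ]
0.09 [0.4907 0.3135 0.0949] [0.483 0.309 0.09 ] [0.496 0.32  0.099]
0.1 [0.4885 0.3118 0.1059] [0.484 0.309 0.102] [0.494 0.317 0.11 ]
0.11 [0.4887 0.3123 0.115 ] [0.484 0.307 0.11 ] [0.494 0.315 0.119]
0.12 [0.4842 0.3129 0.126 ] [0.478 0.295 0.12 ] [0.496 0.349 0.129]
0.13 [0.4851 0.3082 0.135 ] [0.476 0.287 0.13 ] [0.502 0.355 0.14 ]
0.14 [0.4831 0.3047 0.1457] [0.474 0.276 0.14 ] [0.5   0.364 0.15 ]
0.15 [0.4827 0.3018 0.1549] [0.473 0.27  0.151] [0.501 0.372 0.16 ]
```

View pics/s6.png

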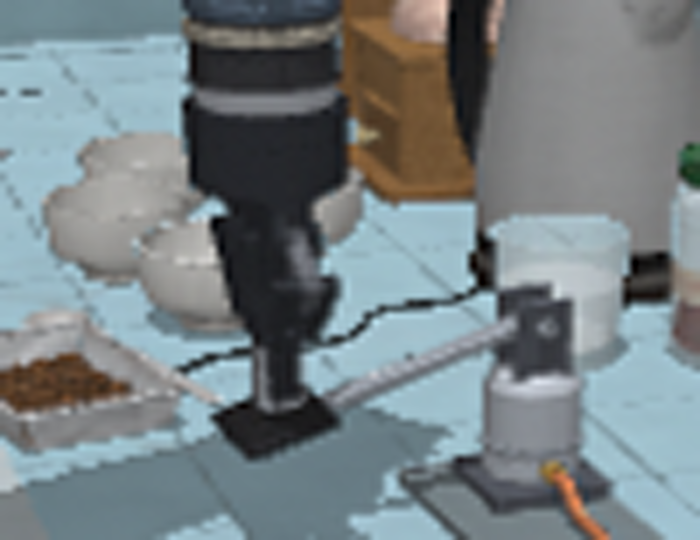

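Now the paddle centre is at about 0.077, which is the stop. The TCP reading there is 0.050, so I'll check the real fingertip height while lifting, then do the remaining full strokes.

```bash
python3 - <<'E'
from h import *
bot.servo_line([.487,.326,.235],max_speed=.25);bot.hold(.3);st()
for c in("side","top"):
    d=cam(c);np.savez(f"up_{c}.npz",**d);V=pts(d)
    m=(V[...,0]>.44)&(V[...,0]<.54)&(V[...,1]>.24)&(V[...,1]<.40)&(V[...,2]>.13)&(V[...,2]<.45)
    P=V[m]
    for lo in np.arange(.15,.4,.01):
        k=(P[:,2]>lo)&(P[:,2]<lo+.01)
        if k.any(): print(c,lo.round(3),k.sum(),P[k].min(0).round(3),P[k].max(0).round(3))
    cv2.imwrite(f"pics/up_{c}.png",cv2.resize(d["img"][60:210,200:360,::-1],None,fx=4,fy=4,interpolation=cv2.INTER_CUBIC))
E
```

```text
17.04 [0.4864 0.3257 0.2335] [ 0.29  0.74 -0.85]
side 0.15 9 [0.526 0.317 0.153] [0.538 0.323 0.159]
side 0.16 13 [0.504 0.294 0.161] [0.534 0.33  0.168]
side 0.17 37 [0.483 0.293 0.171] [0.517 0.346 0.18 ]
side 0.18 56 [0.471 0.291 0.18 ] [0.498 0.35  0.19 ]
side 0.19 1 [0.478 0.32  0.19 ] [0.478 0.32  0.19 ]
side 0.26 8 [0.476 0.317 0.267] [0.496 0.33  0.269]
side 0.27 22 [0.476 0.307 0.271] [0.495 0.329 0.279]
side 0.28 26 [0.476 0.308 0.28 ] [0.495 0.33  0.29 ]
side 0.29 25 [0.476 0.305 0.29 ] [0.495 0.329 0.3  ]
side 0.3 23 [0.474 0.299 0.3  ] [0.499 0.334 0.31 ]
side 0.31 40 [0.472 0.288 0.31 ] [0.5   0.348 0.32 ]
side 0.32 39 [0.473 0.278 0.32 ] [0.501 0.363 0.33 ]
side 0.33 54 [0.47  0.271 0.33 ] [0.5   0.372 0.34 ]
side 0.34 57 [0.469 0.263 0.34 ] [0.502 0.38  0.35 ]
side 0.35 73 [0.466 0.259 0.35 ] [0.504 0.378 0.36 ]
side 0.36 57 [0.466 0.27  0.36 ] [0.508 0.341 0.37 ]
side 0.37 57 [0.466 0.277 0.371] [0.499 0.36  0.379]
side 0.38 42 [0.474 0.283 0.38 ] [0.497 0.358 0.39 ]
side 0.39 73 [0.449 0.283 0.39 ] [0.522 0.323 0.4  ]
top 0.15 12 [0.532 0.323 0.156] [0.54  0.336 0.1
[... 184 characters left out ...]
2 0.19 ] [0.484 0.352 0.192]
top 0.26 1 [0.478 0.322 0.264] [0.478 0.322 0.264]
top 0.27 7 [0.477 0.318 0.273] [0.481 0.327 0.279]
top 0.28 3 [0.476 0.319 0.282] [0.481 0.328 0.285]
top 0.29 2 [0.481 0.313 0.296] [0.481 0.315 0.298]
top 0.31 15 [0.476 0.296 0.31 ] [0.487 0.313 0.319]
top 0.32 14 [0.477 0.287 0.321] [0.484 0.305 0.33 ]
top 0.33 19 [0.473 0.276 0.33 ] [0.5   0.311 0.339]
top 0.34 17 [0.471 0.268 0.342] [0.499 0.31  0.35 ]
top 0.35 88 [0.477 0.265 0.35 ] [0.502 0.3   0.36 ]
top 0.36 45 [0.477 0.267 0.36 ] [0.501 0.301 0.37 ]
top 0.37 37 [0.477 0.285 0.371] [0.499 0.297 0.38 ]
top 0.38 16 [0.478 0.288 0.38 ] [0.498 0.293 0.389]
top 0.39 28 [0.45  0.289 0.39 ] [0.503 0.323 0.4  ]
```

View pics/up_side.png

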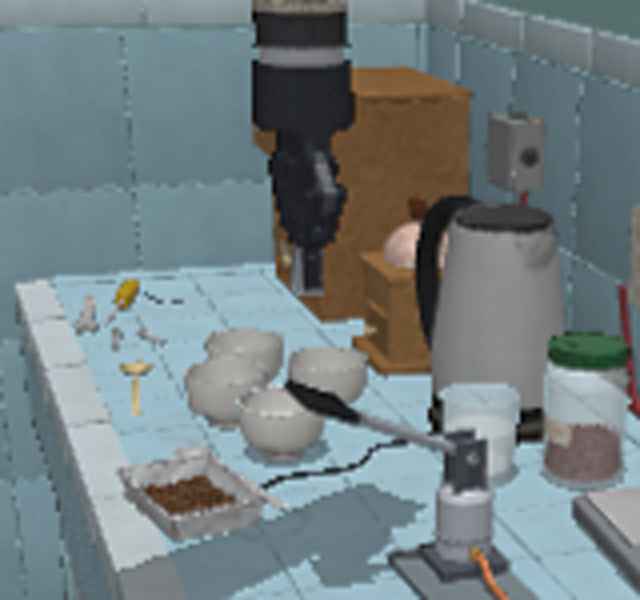

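Both cameras put the fingertips at about z=0.265 while the reading is 0.2335. The real tips are about 28-30 mm higher than reported, so I'll correct for that. The shallow strokes may not have counted, so I'll do three full ones.

```bash
python3 - <<'E'
from h import *
for i in range(3):
    bot.servo_line([.487,.326,.075],max_speed=.2)
    r=bot.servo_line([.487,.326,.042],max_speed=.06,stop_force=15);bot.hold(.12);st(f"down {r}")
    if i==0:
        d=cam("side");V=pts(d);dark=(d["img"].max(-1)<70)
        m=(V[...,0]>.45)&(V[...,0]<.53)&(V[...,1]>.27)&(V[...,1]<.38)&(V[...,2]>.03)&(V[...,2]<.089)&dark
        P=V[m];print(P.mean(0),P.min(0),P.max(0))
    bot.servo_line([.487,.326,.188],max_speed=.3);bot.hold(.5);st("up")
d=cam("side");V=pts(d)
m=(V[...,0]>.44)&(V[...,0]<.53)&(V[...,1]>.27)&(V[...,1]<.38)&(V[...,2]>.16)&(V[...,2]<.195)
P=V[m];print(P.mean(0),P.min(0),P.max(0))
E
```

```text
down True 18.73 [0.4896 0.3265 0.0497] [-3.12 -1.25  7.88]
[0.48468887 0.31231405 0.07637381] [0.46407613 0.29185621 0.06664017] [0.50989865 0.34914727 0.08624864]
up 19.9 [0.4868 0.3259 0.1874] [0.97 0.26 0.15]
down True 21.27 [0.4908 0.3273 0.0502] [-3.26 -1.82  9.35]
up 22.39 [0.4867 0.3259 0.1874] [-0.99 -0.29 -0.03]
down True 23.77 [0.4908 0.3273 0.0501] [-2.29 -1.53  9.09]
up 24.89 [0.4867 0.3258 0.1874] [ 0.08 -0.55 -0.07]
[0.49315369 0.3109097  0.17995864] [0.47140573 0.29096599 0.16256682] [0.52933001 0.34821006 0.19085381]
```

Four full strokes to the stop are done and the lever is up. Now over to the block, open the fingers, and look.

```bash
python3 - <<'E'
from h import *
from meas import *
bot.servo_line([.487,.326,.23],max_speed=.3)
bot.goto([.434,-.0935,.16],ori(.557));bot.let_go();st();print(bot.read_width())
for c in("side","wrist","top"):
    d=cam(c);np.savez(f"b_{c}.npz",**d)
    cv2.imwrite(f"pics/b_{c}.png",d["img"][...,::-1] if c!="side" else cv2.resize(d["img"][120:310,200:400,::-1],None,fx=3.5,fy=3,interpolation=cv2.INTER_CUBIC))
    if c=="wrist":print(d["rvec"],d["tvec"])
E
```

```text
27.59 [ 0.434  -0.0935  0.16  ] [ 0.48 -0.43  0.08]
1.0007031647275224
[-1.45062107 -2.6147857  -0.35320991] [ 0.30874248 -0.33116869  0.25495615]
```

View pics/b_wrist.png

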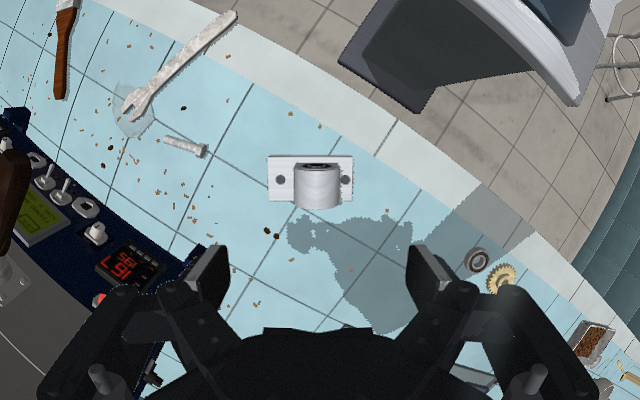

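View pics/b_side.png

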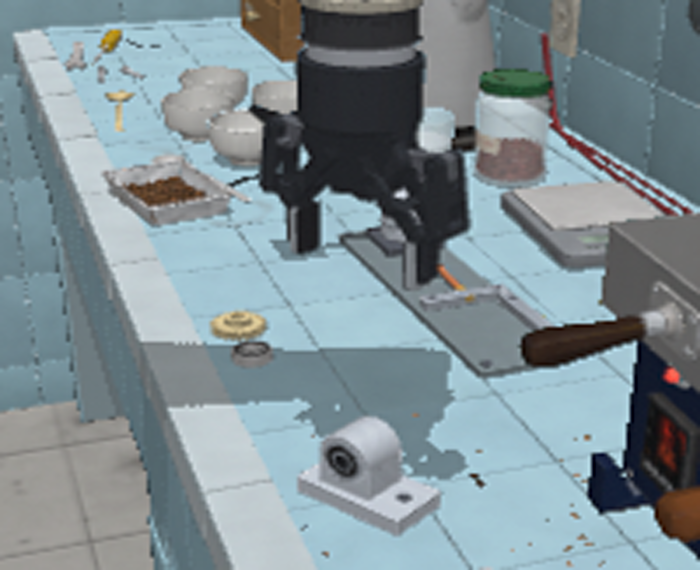

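The wrist view shows the block upright in frame: flange (268-352, 155-201), housing (293-341). The fingertips are near (212,270) and (430,270). I'll measure the block and fingertips in the wrist cloud.

```bash
cat >> h.py <<'E'
def wpts(d):
    K=d["intrinsics"];R=cv2.Rodrigues(np.array(d["rvec"],float))[0];t=np.array(d["tvec"]).reshape(3)
    z=d["z_map"];v,u=np.mgrid[:z.shape[0],:z.shape[1]]
    a=(u-K[0,2])/K[0,0];b=(v-K[1,2])/K[1,1];th=np.hypot(a,b)
    k=np.where(th>1e-9,np.tan(th)/np.maximum(th,1e-9),1)
    P=np.stack([a*k*z,b*k*z,z],-1);W=(P-t)@R;W[(z==0)|(th>1.4)]=np.nan
    return W
E
python3 - <<'E'
from h import *
from meas import *
d=dict(np.load("b_wrist.npz"));W=wpts(d)
box=(.35,.55,-.2,0)
print("counter",np.nanmedian(W[220:260,300:310,2]), W[140,240],W[250,250])
m=comp(W,box,.009,.09);print("wrist block",rect(W,m))
m=comp(W,box,.03,.09);print("wrist housing",rect(W,m),W[m].max(0))
for c in("top","side"):
    e=dict(np.load(f"b_{c}.npz"));V=pts(e)
    try:
        m=comp(V,box,.009,.09);print(c,rect(V,m))
    except Exception as ex:print(ex)
# fingers in wrist: tool-frame coords
p=np.array([.434,-.0935,.16]);y=np.array([-np.sin(.557),np.cos(.557),0]);z=np.cross([0,0,-1],y)
for nm,Q in(("wrist",W),("side",pts(dict(np.load("b_side.npz"))))):
    D=Q-p;T=np.stack([-D[...,2],D@y,D@z],-1)
    m=(np.abs(T[...,1])<.075)&(np.abs(T[...,2])<.04)&(T[...,0]<.0)&(T[...,0]>-.09)
    P=T[m];print(nm,len(P))
    for s in(-1,1):
        S=P[np.sign(P[:,1])==s]
        for lo in np.arange(-.09,0,.01):
            k=(S[:,0]>=lo)&(S[:,0]<lo+.01)
            if k.sum()>2: print(s,lo.round(2),k.sum(),S[k].min(0).round(3),S[k].max(0).round(3))
E
```

```text
counter 4.465455875375977e-05 [ 0.44301353 -0.18756416  0.00070199] [ 0.55144364 -0.1152517   0.00136177]
wrist block (array([ 0.4376293 , -0.10059349]), [48.732940673828125, 90.50836944580078], np.float32(0.5536282))
wrist housing (array([ 0.43242789, -0.09514948]), [38.312644958496094, 43.54346466064453], np.float32(0.5468799)) [ 0.45921675 -0.06811547  0.0677326 ]
top (array([ 0.44453217, -0.07352454]), [12.523324966430664, 52.547245025634766], np.float32(0.5943113))
side (array([ 0.43839575, -0.1039351 ]), [49.63267135620117, 90.22449493408203], np.float32(0.54786754))
wrist 4723
-1 -0.09 526 [-0.09  -0.07  -0.014] [-0.08  -0.042 -0.003]
-1 -0.08 568 [-0.08  -0.056 -0.012] [-0.07  -0.041  0.011]
-1 -0.07 620 [-0.07  -0.056 -0.012] [-0.06  -0.042  0.012]
-1 -0.06 494 [-0.06  -0.056 -0.012] [-0.05  -0.042  0.011]
-1 -0.05 149 [-0.05  -0.049 -0.011] [-0.043 -0.042  0.011]
1 -0.09 522 [-0.09   0.042 -0.014] [-0.08   0.073 -0.002]
1 -0.08 573 [-0.08   0.042 -0.012] [-0.07   0.057  0.01 ]
1 -0.07 624 [-0.07   0.042 -0.012] [-0.06   0.057  0.011]
1 -0.06 494 [-0.06   0.042 -0.012] [-0.05   0.056  0.011]
1 -0.05 153 [-0.05   0.043 -0.011] [-0.044  0.049  0.011]
side 356
-1 -0.09 32 [-0.09  -0.061 -0.014] [-0.08  -0.043  0.003]
-1 -0.08 47 [-0.08  -0.058 -0.012] [-0.07  -0.043  0.008]
-1 -0.07 45 [-0.07  -0.059 -0.013] [-0.06  -0.044  0.007]
-1 -0.06 40 [-0.06  -0.058 -0.012] [-0.05  -0.044  0.009]
-1 -0.05 10 [-0.049 -0.052 -0.011] [-0.045 -0.045  0.005]
1 -0.09 47 [-0.09   0.04  -0.013] [-0.08   0.064  0.011]
1 -0.08 41 [-0.079  0.038 -0.012] [-0.07   0.055  0.011]
1 -0.07 38 [-0.07   0.039 -0.012] [-0.06   0.054  0.011]
1 -0.06 41 [-0.06   0.04  -0.012] [-0.05   0.055  0.011]
1 -0.05 15 [-0.05   0.04  -0.011] [-0.046  0.047  0.012]
```

All three views agree on the block: centre near (0.4376, -0.1006), yaw 0.553. The wrist cloud confirms the tips are 31 mm short of the nominal TCP. Grasping now.

```bash
python3 - <<'E'
from h import *
o=ori(.552)
hx,hy=.4339,-.0946
bot.goto([hx,hy,.06],o);st()
print(bot.servo_line([hx,hy,-.014],max_speed=.08,stop_force=12));st()
bot.clamp(70);st();print(bot.read_width())
print(bot.servo_line([hx,hy,.03],max_speed=.1));st();print(bot.read_width())
d=cam("wrist");np.savez("g_w.npz",**d);cv2.imwrite("pics/g_w.png",d["img"][...,::-1])
d=cam("side");np.savez("g_s.npz",**d);cv2.imwrite("pics/g_s.png",cv2.resize(d["img"][120:310,200:400,::-1],None,fx=3.5,fy=3,interpolation=cv2.INTER_CUBIC))
E
```

```text
28.23 [ 0.4334 -0.0944  0.0599] [-0.07 -0.44  0.03]
False
 29.3 [ 0.4345 -0.0948 -0.0134] [ 0.08 -0.29  0.43]
 29.77 [ 0.4347 -0.095  -0.0133] [ 0.65 -0.44  2.51]
0.5042944483442596
False
 30.36 [ 0.4334 -0.0944  0.0293] [-0.59  0.64 -3.3 ]
0.5013074563305869
```

View pics/g_s.png

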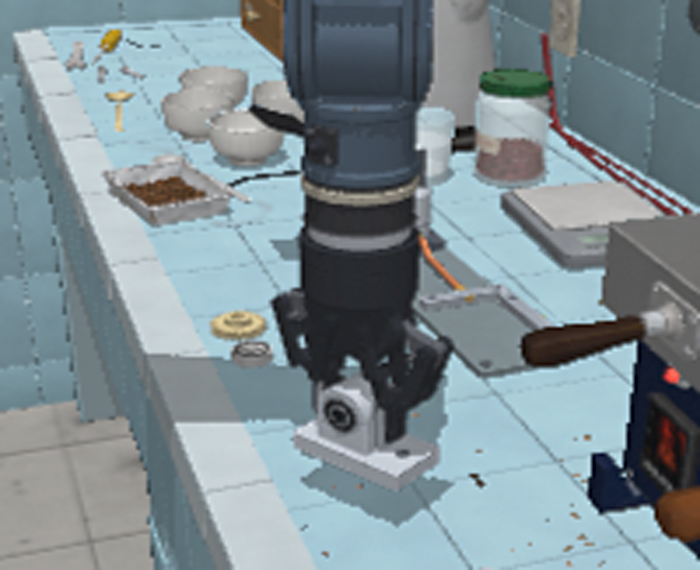

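View pics/g_w.png

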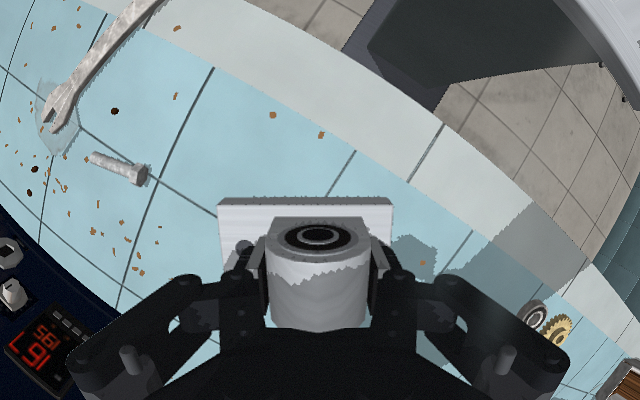

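The grip is good and the block hangs level with the tool. Next I'll carry it over the dock, 30 mm short of both fences, and look again.

```bash
python3 - <<'E'
from h import *
o=ori(.048)
p=bot.read_position();bot.servo_line([p[0],p[1],.08],max_speed=.15)
bot.goto([.5988,.0976,.06],o)
bot.servo_line([.5988,.0976,.025],max_speed=.1);bot.hold(.3);st();print(bot.read_width())
for c in("wrist","side","top"):
    d=cam(c);np.savez(f"p_{c}.npz",**d)
    im=d["img"][...,::-1]
    if c=="side": im=cv2.resize(im[120:280,230:400],None,fx=4,fy=3.7,interpolation=cv2.INTER_CUBIC)
    if c=="top": im=cv2.resize(im[120:250,240:400],None,fx=4.5,fy=4.5,interpolation=cv2.INTER_CUBIC)
    cv2.imwrite(f"pics/p_{c}.png",im)
E
```

```text
32.74 [0.5995 0.0976 0.026 ] [-0.29  0.3  -3.79]
0.5025452424778538
```

View pics/p_side.png

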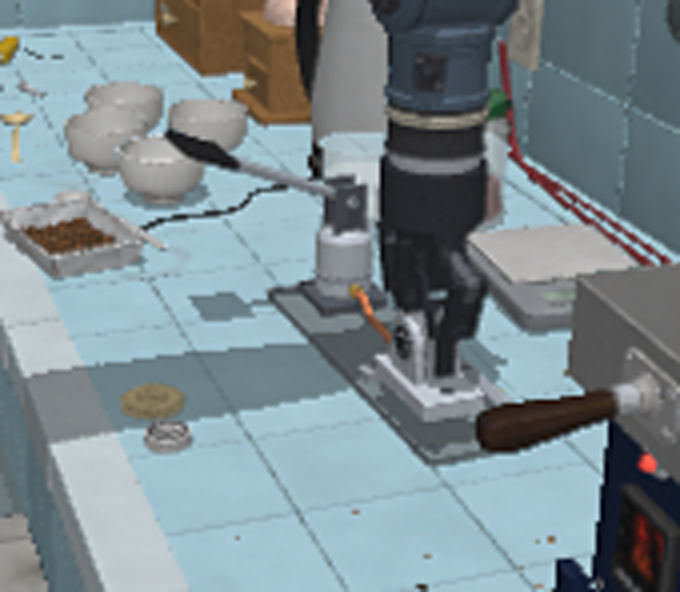

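View pics/p_wrist.png

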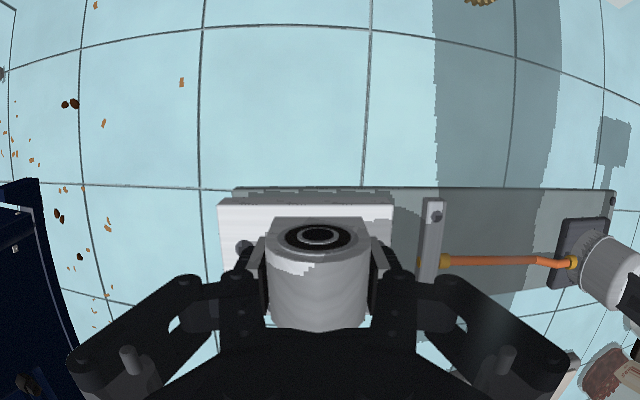

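View pics/p_top.png

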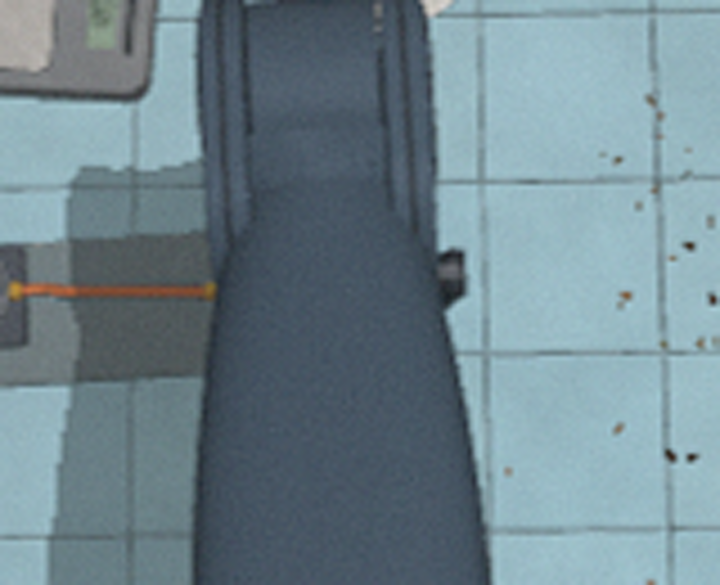

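The wrist view shows the block end at about column 392 and the side fence at 422-443. The plate edge runs nearly parallel to the block. I'll measure both angles and gaps in the wrist cloud.

```bash
python3 - <<'E'
from h import *
from meas import comp
d=dict(np.load("p_wrist.npz"));W=wpts(d);x,y,z=np.moveaxis(W,-1,0)
yw=.05;R=np.array([[np.cos(yw),-np.sin(yw)],[np.sin(yw),np.cos(yw)]])
S=W[...,:2]@R
# plate near edge: first plate pixel per column scanning (rows downward): boundary color grey vs blue
hsv=cv2.cvtColor(d["img"],cv2.COLOR_RGB2HSV)
E=[]
for u in range(440,560,4):
    col=np.where((z[150:260,u]>.0055)&(z[150:260,u]<.014))[0]
    if len(col): E.append(S[150+col[0],u])
E=np.array(E);p=np.polyfit(E[:,1],E[:,0],1);print("plate edge",p,np.polyval(p,[.05,.13,.3]),"resid",np.std(E[:,0]-np.polyval(p,E[:,1])))
# block flange top: z approx .0393+.016
Z=.026+.0133
m=(np.abs(z-(Z+.016))<.004)&(x>.55)&(x<.68)&(y>.02)&(y<.17)
n,l,s,c=cv2.connectedComponentsWithStats(m.astype(np.uint8));
k=1+np.argmax(s[1:,4]);B=S[l==k];print("block flange z",np.median(z[l==k]),B.min(0),B.max(0))
E=[]
for u in range(224,390,4):
    col=np.where(l[:,u]==k)[0]
    if len(col):E.append(S[col[0],u])
E=np.array(E);p=np.polyfit(E[:,1],E[:,0],1);print("block near edge",p,np.std(E[:,0]-np.polyval(p,E[:,1])),E[:,0].mean())
E=[]
for v in range(206,235,3):
    row=np.where(l[v]==k)[0]
    E.append(S[v,row[-1]])
print("block +y end",np.array(E).round(4)[:,1])
f=(np.abs(z-.022)<.004)&(y>.1)&(y<.2)&(x>.56)&(x<.68)
n,l,s,c=cv2.connectedComponentsWithStats(f.astype(np.uint8));k=1+np.argmax(s[1:,4])
F=S[l==k];print("fence side",len(F),F.min(0),F.max(0),np.median(z[l==k]))
E=[]
for v in range(200,285,5):
    row=np.where(l[v]==k)[0]
    if len(row):E.append(np.r_[S[v,row[0]],S[v,row[-1]]])
E=np.array(E);print(E.round(4));print(np.polyfit(E[:,0],E[:,1],1),np.polyfit(E[:,2],E[:,3],1))
E
```

```text
plate edge [-0.00242278  0.58213042] [0.58200928 0.58181546 0.58140359] resid 0.00025181187807631387
block flange z 0.05546009801558212 [0.57840351 0.01585043] [0.61789844 0.10622997]
block near edge [-0.00148248  0.57897177] 0.00016730500970434594 0.578879667121546
block +y end [0.1053 0.1056 0.1056 0.1059 0.105  0.1049 0.1053 0.1054 0.1055 0.1057]
fence side 1992 [0.5861796  0.13564251] [0.64624129 0.16862635] 0.022095133458212325
[[0.587  0.1365 0.5862 0.1485]
 [0.5904 0.1363 0.5896 0.1498]
 [0.5938 0.1367 0.5931 0.1497]
 [0.597  0.1368 0.5962 0.1498]
 [0.6006 0.1367 0.5994 0.1493]
 [0.6037 0.1367 0.603  0.1499]
 [0.6076 0.1362 0.6067 0.15  ]
 [0.611  0.1365 0.6102 0.1497]
 [0.6141 0.1365 0.6137 0.1495]
 [0.6181 0.1366 0.6169 0.1495]
 [0.6221 0.1366 0.6209 0.1497]
 [0.6256 0.1362 0.6269 0.1666]
 [0.6295 0.136  0.6297 0.1683]
 [0.6316 0.136  0.6332 0.1634]
 [0.6373 0.1371 0.6362 0.1499]
 [0.6401 0.1362 0.6397 0.1495]
 [0.6435 0.1363 0.6435 0.1478]]
[-0.00525285  0.13969515] [0.13506897 0.06941523]
```

The block is parallel to the station within 1-2 mrad, and the gaps are 30 mm in x and 30.7 mm in y. Lower to the plate, slide close, then press with force feedback.

```bash
python3 - <<'E'
from h import *
yw=.0515;ex=np.array([np.cos(yw),np.sin(yw),0]);ey=np.array([-np.sin(yw),np.cos(yw),0])
o=ori(.048)
p0=np.array([.5988,.0976,.025])
q=p0+.022*ex+.022*ey
bot.servo_line(list(q),max_speed=.06)
q[2]=.001;bot.servo_line(list(q),max_speed=.06);bot.hold(.2);st()
q[2]=-.009;print(bot.servo_line(list(q),max_speed=.02,stop_force=6));bot.hold(.2);st("down")
E
```

```text
34.31 [0.6202 0.1207 0.0016] [ 0.2  -0.85 -3.02]
True
down 34.86 [ 0.6206  0.1208 -0.0033] [0.85 1.03 6.42]
```

```bash
python3 - <<'E'
from h import *
yw=.0515;ex=np.array([np.cos(yw),np.sin(yw),0]);ey=np.array([-np.sin(yw),np.cos(yw),0])
def rel():
    p=bot.read_position();f=bot.read_force();print(round(bot.read_clock(),2),"sx %.4f sy %.4f z %.4f"%(p@ex,p@ey,p[2]),"F",np.round([f@ex,f@ey,f[2]],2))
    return np.array(p)
rel()
p=rel();t=p+.016*ex;t[2]=-.0035
print(bot.servo_line(list(t),max_speed=.02,stop_force=9));bot.hold(.15)
p=rel();t=p+.016*ey;t[2]=-.0035
print(bot.servo_line(list(t),max_speed=.02,stop_force=9));bot.hold(.3);rel()
print(np.round(bot.read_orientation(),4),o if 0 else ori(.048))
E
```

```text
34.86 sx 0.6260 sy 0.0887 z -0.0033 F [0.9  0.98 6.42]
34.86 sx 0.6260 sy 0.0887 z -0.0033 F [0.9  0.98 6.42]
True
35.63 sx 0.6335 sy 0.0886 z -0.0031 F [-1.35  0.4   4.63]
True
36.53 sx 0.6335 sy 0.0970 z -0.0030 F [ 0.48 -1.62  2.24]
[-0.0428  1.5777  0.0315] [-0.03769846  1.57046754  0.03769846]
```

Both contacts were felt at the expected places, but the force relaxes after each stop. I'll step the target past contact in small increments.

```bash
python3 - <<'E'
from h import *
yw=.0515;ex=np.array([np.cos(yw),np.sin(yw),0]);ey=np.array([-np.sin(yw),np.cos(yw),0])
def rel(s=""):
    F=[]
    for _ in range(5): F.append(bot.read_force());bot.hold(.03)
    f=np.mean(F,0);p=np.array(bot.read_position());print(s,round(bot.read_clock(),2),"sx %.4f sy %.4f z %.4f"%(p@ex,p@ey,p[2]),"F",np.round([f@ex,f@ey,f[2]],2))
    return np.array([f@ex,f@ey,f[2]])
t=np.array(bot.read_position());t[2]=-.0038
F=rel()
for i in range(10):
    dx=.0015 if F[0]>-10 else 0; dy=.0015 if F[1]>-10 else 0
    if dx==dy==0:break
    t=t+dx*ex+dy*ey
    bot.servo_line(list(t),max_speed=.02);F=rel(i)
print(repr(t),((t@ex),(t@ey)))
np.save("t.npy",t)
E
```

```text
36.7 sx 0.6335 sy 0.0970 z -0.0030 F [-0.04 -0.92  2.34]
0 37.13 sx 0.6335 sy 0.0970 z -0.0029 F [-4.85 -4.11  7.95]
1 37.56 sx 0.6335 sy 0.0970 z -0.0028 F [-9.01 -7.22 11.45]
2 37.98 sx 0.6334 sy 0.0970 z -0.0027 F [-11.65 -10.4   14.04]
array([ 0.6319048 ,  0.13424696, -0.0038    ]) (np.float64(0.63797766466912), np.float64(0.10154025693469382))
```

Steady about 11 N into each fence. Now I'll check seating and uprightness with the cameras.

```bash
python3 - <<'E'
from h import *
d=cam("wrist");np.savez("f_w.npz",**d);cv2.imwrite("pics/f_w.png",d["img"][...,::-1])
e=cam("side");np.savez("f_s.npz",**e);cv2.imwrite("pics/f_s.png",cv2.resize(e["img"][120:280,230:400,::-1],None,fx=4,fy=3.7,interpolation=cv2.INTER_CUBIC))
W=wpts(d);x,y,z=np.moveaxis(W,-1,0)
yw=.0515;R=np.array([[np.cos(yw),-np.sin(yw)],[np.sin(yw),np.cos(yw)]]);S=W[...,:2]@R
m=(np.abs(z-.026)<.005)&(S[...,0]>.595)&(S[...,0]<.66)&(S[...,1]>.03)&(S[...,1]<.134)
n,l,s,c=cv2.connectedComponentsWithStats(m.astype(np.uint8));k=1+np.argmax(s[1:,4]);M=l==k
B=S[M];A=np.c_[B,np.ones(len(B))];co=np.linalg.lstsq(A,z[M],rcond=None)[0];print("flange",M.sum(),"z med",np.median(z[M]),"slopes",co[:2],B.min(0),B.max(0))
E=[]
for u in range(224,390,4):
    col=np.where(M[:,u])[0]
    if len(col):E.append(S[col[0],u])
E=np.array(E);print("near edge",np.polyfit(E[:,1],E[:,0],1)[0],np.median(E[:,0]))
P=[]
for u in range(300,600,4):
    col=np.where((z[150:300,u]>.005)&(z[150:300,u]<.014))[0]
    if len(col):P.append(S[150+col[0],u])
P=np.array(P);g=P[:,0]<.585;print("plate edge",np.polyfit(P[g,1],P[g,0],1)[0],np.median(P[:,0]))
E
```

```text
flange 5182 z med 0.02732348216625635 slopes [ 0.03260693 -0.00950452] [0.60833247 0.04560338] [0.64756445 0.13399471]
near edge 0.0030006755409511176 0.6091454650719368
plate edge -0.01555400311752283 0.5829693340145357
```

View pics/f_w.png

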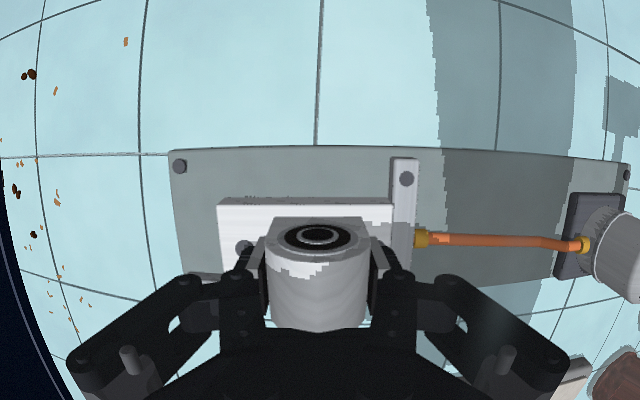

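View pics/f_s.png

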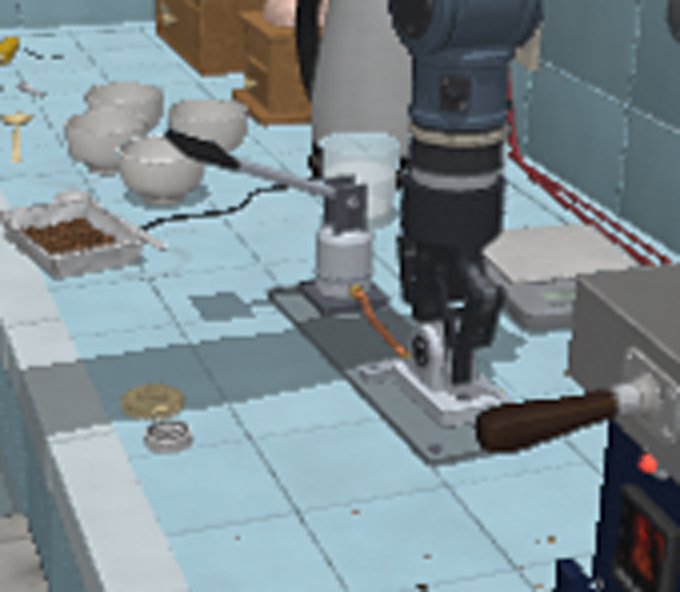

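```bash
python3 - <<'E'
from h import *
yw=.0515;R=np.array([[np.cos(yw),-np.sin(yw)],[np.sin(yw),np.cos(yw)]])
def fit(W,S,m,nm):
    z=W[...,2];B=S[m];A=np.c_[B-B.mean(0),np.ones(len(B))];co=np.linalg.lstsq(A,z[m],rcond=None)[0];print(nm,m.sum(),co.round(4))
for f in("p_wrist","f_w","f_s"):
    d=dict(np.load(f+".npz"));W=(pts if f=="f_s" else wpts)(d);S=W[...,:2]@R;z=W[...,2]
    hz=.0555 if f[0]=="p" else .027
    xo=.578 if f[0]=="p" else .609
    ye=.105 if f[0]=="p" else .135
    m=(np.abs(z-hz)<.005)&(S[...,0]>xo+.001)&(S[...,0]<xo+.04)&(S[...,1]>ye-.088)&(S[...,1]<ye-.002)
    fit(W,S,m,f+" flange")
    v=np.mgrid[:400,:640][1]
    m1=m&(S[...,1]<ye-.064); fit(W,S,m1,"  long foot") if m1.sum()>20 else 0
    m2=m&(S[...,1]>ye-.014); fit(W,S,m2,"  short foot") if m2.sum()>20 else 0
    m=(np.abs(z-.01)<.004)&(S[...,0]>.588)&(S[...,0]<.667)&(S[...,1]>.165)&(S[...,1]<.25);fit(W,S,m,"  plate L")
    m=(np.abs(z-.01)<.004)&(S[...,0]>.588)&(S[...,0]<.606)&(S[...,1]>.03)&(S[...,1]<.13);fit(W,S,m,"  plate dock")
E
```

```text
p_wrist flange 4718 [0.0231 0.003  0.0555]
  long foot 2167 [0.0192 0.0056 0.0554]
  short foot 840 [ 0.0467 -0.0086  0.0554]
  plate L 6755 [ 0.     -0.0006  0.0102]
  plate dock 530 [0.0026 0.0044 0.0103]
f_w flange 4266 [-0.0156 -0.0123  0.0275]
  long foot 2084 [-0.0102 -0.0064  0.0277]
  short foot 753 [-0.0109 -0.0019  0.0267]
  plate L 11556 [ 0.0003 -0.0007  0.0103]
  plate dock 5938 [ 0.0013 -0.0003  0.0103]
f_s flange 101 [ 0.0324 -0.0022  0.0277]
  long foot 54 [ 0.0268 -0.0051  0.0279]
  plate L 211 [0.0052 0.0036 0.0109]
  plate dock 99 [-0.0033 -0.0031  0.0109]
```

```bash
python3 - <<'E'
from h import *
R=Ro.from_rotvec(bot.read_orientation()).as_matrix();print("tool x axis",R[:,0].round(4),"y",R[:,1].round(4));st()
print(bot.read_ft_torque(),bot.read_width())
E
```

```text
tool x axis [-0.0153 -0.0166 -0.9997] y [-0.0465  0.9988 -0.0159]
 38.08 [ 0.6276  0.1294 -0.0026] [-11.57 -11.08  13.62]
[-1.89268127  2.25136369  0.38995597] 0.5042358306090767
```

The tool leans about 0.022 rad under the push, and the block's flange slopes (-0.016, -0.012) match. That is within the 0.05 limit, but I'll tilt the commanded orientation back in small steps so the block sits flatter.

```bash
python3 - <<'E'
from h import *
yw=.0515;ex=np.array([np.cos(yw),np.sin(yw),0]);ey=np.array([-np.sin(yw),np.cos(yw),0])
t=np.load("t.npy");R0=Ro.from_rotvec(ori(.048))
for i in range(1,6):
    a=.0035*i
    # rotate so tool x gains (+a,+a): rotation w with w x (0,0,-1) = (a,a,0) -> w=(a,-a,0)
    o=(Ro.from_rotvec([a,-a,0])*R0).as_rotvec()
    bot.servo_line(list(t+np.array([0,0,-1e-4*i])),frame=o,max_speed=.001);bot.hold(.1)
    F=np.mean([bot.read_force() for _ in range(4)],0);R=Ro.from_rotvec(bot.read_orientation()).as_matrix();p=np.array(bot.read_position())
    print(i,round(bot.read_clock(),2),"F",np.round([F@ex,F@ey,F[2]],2),"axis",R[:,0].round(4),"yaw",np.arctan2(-R[0,1],R[1,1]).round(4),p.round(4))
E
```

```text
1 38.43 F [-10.49  -8.94  12.8 ] axis [-0.0042 -0.0052 -1.    ] yaw 0.0468 [ 0.6279  0.1297 -0.0031]
2 38.78 F [-9.92 -9.83 13.19] axis [-6.0e-04 -1.8e-03 -1.0e+00] yaw 0.0468 [ 0.628   0.1298 -0.0032]
3 39.13 F [-10.29  -7.55  12.87] axis [ 0.0033  0.0012 -1.    ] yaw 0.0469 [ 0.6281  0.1299 -0.0032]
4 39.48 F [-9.02 -6.95 13.93] axis [ 0.0072  0.0044 -1.    ] yaw 0.047 [ 0.6283  0.1299 -0.0032]
5 39.83 F [-9.22 -5.97 14.81] axis [ 0.011   0.008  -0.9999] yaw 0.0469 [ 0.6284  0.13   -0.003 ]
```

A correction of 0.007 (step 2) gives a vertical tool. I'll go back to that, re-check the push and look once more.

```bash
python3 - <<'E'
from h import *
yw=.0515;ex=np.array([np.cos(yw),np.sin(yw),0]);ey=np.array([-np.sin(yw),np.cos(yw),0])
t=np.load("t.npy");R0=Ro.from_rotvec(ori(.048))
o=(Ro.from_rotvec([.008,-.008,0])*R0).as_rotvec()
bot.servo_line(list(t+np.array([0,0,-3e-4])),frame=o,max_speed=.001);bot.servo_line(list(t+.0005*ey+np.array([0,0,-4e-4])),frame=o,max_speed=.002)
for i in range(3):
    bot.hold(.3);F=np.mean([bot.read_force() for _ in range(4)],0);R=Ro.from_rotvec(bot.read_orientation()).as_matrix();p=np.array(bot.read_position())
    print(round(bot.read_clock(),2),"F",np.round([F@ex,F@ey,F[2]],2),"axis",R[:,0].round(4),p.round(4),"s",p@ex,p@ey)
d=cam("wrist");np.savez("h_w.npz",**d)
e=cam("side");np.savez("h_s.npz",**e)
cv2.imwrite("pics/h_w.png",cv2.resize(d["img"][140:340,200:440,::-1],None,fx=3,fy=3,interpolation=cv2.INTER_CUBIC))
cv2.imwrite("pics/h_s.png",e["img"][...,::-1])
W=wpts(d);S=W[...,:2]@np.c_[ex[:2],ey[:2]];z=W[...,2]
m=(np.abs(z-.027)<.005)&(S[...,0]>.61)&(S[...,0]<.65)&(S[...,1]>.047)&(S[...,1]<.134)
B=S[m];print(np.linalg.lstsq(np.c_[B-B.mean(0),np.ones(len(B))],z[m],rcond=None)[0].round(4))
for v in range(205,235,6):
    # profile of S_y along row across block end and fence
    print(v,S[v,380:420:4,1].round(4),z[v,380:420:4].round(3))
E
```

```text
40.7 F [-11.17 -10.37  11.85] axis [ 5.0e-04 -1.7e-03 -1.0e+00] [ 0.628   0.1297 -0.0033] s 0.6338587569782737 0.0972434977577681
41.0 F [-10.67  -9.23  12.97] axis [ 4.0e-04 -1.7e-03 -1.0e+00] [ 0.628   0.1297 -0.0033] s 0.6337986077624336 0.0972449668685358
41.3 F [-10.55 -11.06  12.66] axis [ 5.0e-04 -1.7e-03 -1.0e+00] [ 0.628   0.1298 -0.0033] s 0.6338452730917646 0.09725303597875548
[-0.0038  0.0008  0.0266]
205 [0.1286 0.131  0.1325 0.135  0.1381 0.1402 0.1423 0.1443 0.1466 0.149 ] [0.026 0.025 0.027 0.025 0.022 0.022 0.022 0.022 0.022 0.021]
211 [0.1287 0.1311 0.1329 0.135  0.1379 0.1403 0.1425 0.1445 0.1467 0.1493] [0.027 0.025 0.026 0.026 0.023 0.022 0.022 0.023 0.023 0.021]
217 [0.1291 0.1311 0.1333 0.1365 0.1383 0.1406 0.143  0.1446 0.147  0.1535] [0.026 0.026 0.025 0.021 0.022 0.022 0.021 0.023 0.023 0.01 ]
223 [0.1291 0.1311 0.1336 0.1365 0.1381 0.1409 0.1432 0.1453 0.147  0.1538] [0.027 0.027 0.025 0.022 0.024 0.022 0.021 0.022 0.023 0.01 ]
229 [0.1293 0.1312 0.1335 0.1368 0.1389 0.1411 0.1433 0.1457 0.1476 0.151 ] [0.027 0.027 0.026 0.022 0.022 0.022 0.022 0.022 0.023 0.019]
```

View pics/h_w.png

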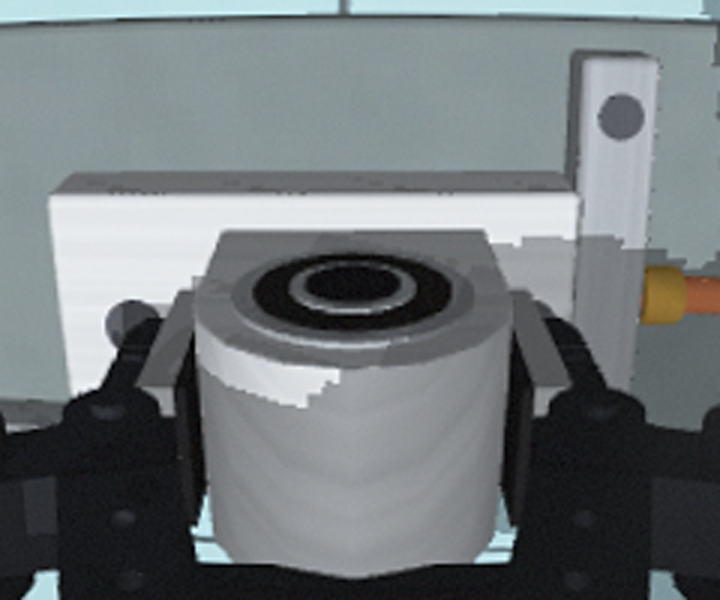

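View pics/h_s.png

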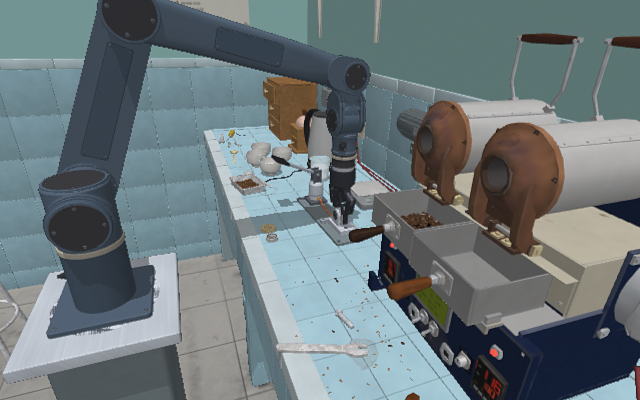

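The block end meets the side fence with no gap at about (578,200) in the zoom. The flange is flat (slopes under 0.004) at z=0.0266, and the pushes are steady at about 10.5 N each. The gear and bearing near (269,232) and the bolt near (344,318) haven't moved. Handing in.

```bash
python3 -c "
from h import *
st();print(bot.hand_in())"
```

```text
41.4 [ 0.628   0.1297 -0.0032] [ -9.95 -10.69  13.01]
the job is handed in; nothing more can be done
None
```

I primed the pump, seated the block in the dock corner, and handed the job in at 41.4 s with the fingers still pressing it there. `hand_in` gave no verdict.

- **Pump:** The first three strokes stopped about 13 mm short in paddle height (roughly 0.64 rad by my estimate), so they may not have counted. I then made four full strokes. The camera showed the paddle at the 77 mm stop height on the two I measured, and the force cut-out tripped at the same height on the other two. The lever came back up and was still up in the final side view.
- **Tool height:** Both cameras and the wrist depth data showed the real fingertips about 31 mm higher than the reported tool position. I corrected for that when gripping the block.
- **Block:** I gripped it by the housing, laid it on the plate, slid it into the corner, and pressed against both fences.
    - **Tilt:** The first push tilted the tool about 0.022 rad. I corrected that before handing in.
    - **Final forces:** about 10 to 11 N into each fence and about 13 N vertically; the gripper was clamped at 70 N.
    - **Fit:** The flange was flat within 0.004 rad, and the block was parallel to the plate within about 2 mrad when I checked before lowering it. The block end was flush with the side fence. The far-fence edge is inferred from the near edge (0.609 + 0.048 m against the corner at 0.657 m), because the housing and gripper hid it.
- **Other parts:** In the final view the gear, bearing and bolt looked to be where they started. I judged that by eye, without measuring.
- **Disagreement:** The top and side cameras differ by about 5 mm in y. I used the wrist camera, which lies between them and matches the fingers, and force contact for the final position.

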